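# Nest the weighing pans with their handles fanned

### The arm

A 6-joint arm with a two-finger parallel gripper is mounted at the origin on the work surface. World frame = base frame: x ahead of the robot, y to its left, z up, the work surface at z = 0. Lengths are in mm, angles in rad, forces in N, time in s.
With the tool pointing down it reaches from about 325 to 900 mm from the base axis. Payload 6.1 kg.
Tool frame: the origin (TCP) lies midway between the tips of the shut fingers; the grasp point (between the pads) lies 19 mm behind it; z points along the fingers, y is the line along which they close (so a half turn about z gives the same grasp; the last joint's range is limited). The gripper opens to 85 mm and grips with 20 to 120 N. Pads are 22 mm wide; open, the fingers measure 114 mm over their backs; the gripper's body (76 mm by 85 mm) begins 54 mm behind the grasp point. The pads swing forward as they close: fully open they stand 13 mm farther back than shut.
Start: joints at [1.214, 0.22, 1.526, -0, 1.395, -0.126], TCP at [142.972, 608.42, 231.3] pointing down, gripper open.
Joint ranges: [-2.98, 2.98], [-0.91, 2.08], [0.09, 2.57], [-1.24, 4.39], [0.2, 2.65], [-2.68, 2.68]. Speed limits (rad/s): [2.57, 2.57, 3.01, 3.14, 3.14, 3.14].

### API

Orientations are given as a unit quaternion [w, x, y, z].
In Python, from rig import movep, movel, movej, release, gripper_close, wait, solve_ik, capture, Unreachable, close_job, read_time_s, read_joint_positions, read_joint_velocities, read_tau, read_tool_pos, read_tcp_rot, read_ft_force, read_ft_torque, read_opening, read_grasp_force gives the robot as it stands. Calls block until the motion is done:
- movep(position, orientation): joint-space move of the TCP to a pose.
- movel(position, v=150, rotation=None): straight line of the TCP; rotation=None keeps the orientation; v is the mean speed in mm/s.
- movej(angles): joint-space move.
- release() and gripper_close(): open the fingers fully, or close them until they stop; the grip force is fixed at half the most.
- wait(seconds).
- solve_ik(position, orientation): joint angles nearest the present ones, or None.
- capture(name): name is "side" or "top" or "wrist"; returns a dict with "image" (420x560x3 uint8, blue, green, red), "K" (3x3 intrinsics, pixels), "xyz" and "orientation" of the camera in the world. Camera axes: x right, y down, z forward; pixel columns grow to the right and rows downward; lengths in mm; the calibration is good to about 2 mm. A picture is of the moment at which its call begins. There is no depth.
A pose or a line that the arm cannot do raises Unreachable and nothing moves.
- close_job(): hands the job in; it is judged then, once.
Readings, each from a call of its own:
- read_time_s(): time.
- read_joint_positions(): joint angles.
- read_joint_velocities(): joint speeds.
- read_tau(): joint torques, N m.
- read_tool_pos(): TCP position.
- read_tcp_rot(): TCP orientation.
- read_ft_force(): force on the tool from outside, world axes, zero at the start.
- read_ft_torque(): the same for the moment, N m.
- read_opening(): finger opening in mm.
- read_grasp_force(): force on a finger pad.
Only numpy, scipy, OpenCV 4.12 (cv2) and the standard library are available. Lean on these libraries where they do the work, as an engineer would, in place of code of your own. Each camera call takes 0.05 s, during which the arm holds its last target. There are 200 camera calls.

### The job

Put the three handled weighing pans away as one nest where the largest stands on the green felt pad: the middle pan fully down inside the largest, the smallest fully down inside the middle one. Fan the handles so that each can be picked up by itself: each handle turned about 45 degrees from the one below it, both turned the same way round (either way will do). Set the pans in gently rather than dropping them, and leave everything else on the desk as it is.

Things in the scene. Friction and masses are not known exactly. Their poses are not given: they have to be found in the camera images.
- pan_large: Largest round steel weighing pan with a blue handle: rim 124 mm across, flat underside 100 mm, 44 mm high, straight flared sides, wall 3 mm, floor 4 mm thick, about 300 g, loose. Origin: centre of its underside, z up; its handle points along its own +x. Stands on the felt pad. Handle 16 mm wide, 10 mm thick, to 137 mm from the axis, middle 53 mm above the underside.
- pan_mid: Middle round steel weighing pan with a yellow handle: rim 100 mm across, flat underside 76 mm, 42 mm high, straight flared sides, wall 3 mm, floor 4 mm thick, about 200 g, loose. Origin: centre of its underside, z up; its handle points along its own +x. Nested, its underside rests on the largest pan's floor with 9 mm play all round; its handle clears that rim but not that handle.
- pan_small: Smallest round steel weighing pan with a red handle: rim 76 mm across, flat underside 52 mm, 40 mm high, straight flared sides, wall 3 mm, floor 4 mm thick, about 140 g, loose. Origin: centre of its underside, z up; its handle points along its own +x. Nested, its underside rests on the middle pan's floor with 9 mm play all round; its handle clears both rims but not the middle handle.
- pan_mid_grip (a point): Middle pan, handle of that pan: middle of its vinyl grip, 95 mm from the pan's axis, 51 mm above its underside; axes as the pan's. The handle is straight, level, 16 mm wide, 10 mm thick, ends 125 mm from the axis, its lower face 4 mm above the rim. Pinched here from above with 40 N it carries the pan level.
- pan_small_grip (a point): Smallest pan, handle of that pan: middle of its vinyl grip, 85 mm from the pan's axis, 49 mm above its underside; axes as the pan's. The handle is straight, level, 16 mm wide, 10 mm thick, ends 113 mm from the axis, its lower face 4 mm above the rim. Pinched here from above with 40 N it carries the pan level.
- pan_mid_tip (a point): Middle pan: free end of that handle, 125 mm from the pan's axis and 51 mm above its underside; axes as the pan's.
- pan_small_tip (a point): Smallest pan: free end of that handle, 113 mm from the pan's axis and 49 mm above its underside; axes as the pan's.
- pad: dark green felt pad, 170 x 170 mm, 3 mm thick, fixed on the glass under the largest pan. Origin: centre of its underside. Fixed equipment around: nothing higher than 80 mm (magnifier far left, coin box's open lid at the left edge) is within 85 mm of a pan, and nothing lower (box, scale at the right edge) within 45 mm.
- round1: silver commemorative round, 65 mm across, 5 mm thick, lying flat, nearest the robot. Origin: centre of its underside.
- round2: silver commemorative round, 65 mm across, 5 mm thick, lying flat, far left. Origin: centre of its underside.
- round3: silver commemorative round, 65 mm across, 5 mm thick, lying flat, far right. Origin: centre of its underside.
- bell: brass desk bell, 84 mm across, 60 mm high, beyond the pad. Origin: centre of its underside.
- pen_tray: red lacquered pen tray with two pens, 240 x 75 x 22 mm, beyond the pad to the right, long side (its x) across the desk. Origin: centre of its underside.
Not all that is in view belongs to the job. What is shaped like the pan_small but turquoise is not meant. What is shaped like the pad but purple is not meant.

How it is judged:
By the outcome, as a careful person would: the job done as asked, in the order asked, and still so for the second after the job is handed in, with the robot touching nothing.
It also fails if it takes over 56 s, if anything falls off the work surface, if the arm or the gripper's body presses on something with over 40 N, if the wrist force passes 120 N, or if a joint passes its speed limit or range.

## Working session

There is one attempt and no reset: what is moved stays moved. The work goes in short steps, each a Python script; the robot and the scene stay as the last script left them, time stands still between calls to the robot, and variables do not carry over. Pictures are saved under pics/ and viewed, at most 10 in all, crops included, and the job is handed in when it is done.

```bash
ls; mkdir -p pics
cat > h.py <<'E'
import numpy as np, cv2
from scipy.spatial.transform import Rotation as R
from rig import *
def rot(c): 
    q=np.array(c["orientation"],float)
    return R.from_quat(q[[1,2,3,0]]).as_matrix() if q.size==4 else q
def ray(c,u,v,z):
    d=rot(c)@np.linalg.inv(np.array(c["K"]))@np.array([u,v,1.]); p=np.array(c["xyz"],float)
    return p+d*(z-p[2])/d[2]
def proj(c,P):
    q=(np.atleast_2d(P)-np.array(c["xyz"]))@rot(c)@np.array(c["K"]).T
    return q[:,:2]/q[:,2:]
E
python3 - <<'E'
from h import *
import pickle
for n in("top","side"):
    c=capture(n); cv2.imwrite(f"pics/{n}0.png",c["image"]); pickle.dump(c,open(n+"0.pkl","wb")); print(n,c["xyz"],c["orientation"],c["K"])
print(read_tcp_rot(),read_time_s())
E
```

```text
pics
top [ 444.31466739   23.51844348 1070.5970444 ] [ 0.05140845 -0.69981292  0.71138957 -0.03929302] [[396.64868576   0.         279.48908626]
 [  0.         396.64868576 210.94911374]
 [  0.           0.           1.        ]]
side [ 412.95612961 -587.50686871  785.16210829] [-0.34611672  0.93177285 -0.10231615  0.03916592] [[401.88872117   0.         273.36549255]
 [  0.         401.88872117 213.41531001]
 [  0.           0.           1.        ]]
[-2.24892500e-04  1.15153684e-01  9.93347263e-01 -8.91070856e-04] 0.1
```

View pics/top0.png

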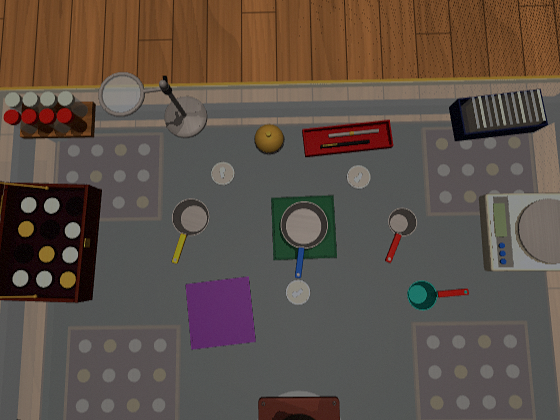

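View pics/side0.png

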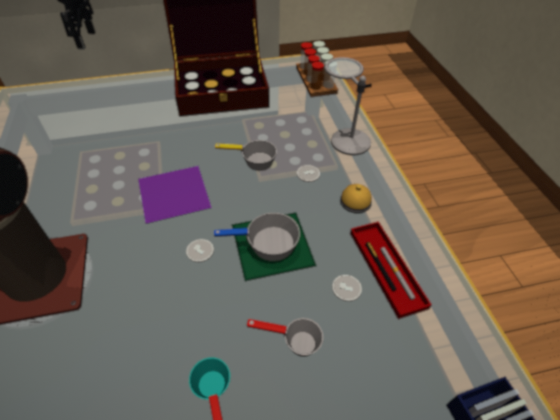

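Candidates, as pixels in the top view:
- **Small pan:** steel with red handle at (402,222) against turquoise at (422,295). The steel one is meant; the turquoise one is excluded by the task.
- **Pad:** green at (304,227), under the large pan, against purple at (220,313). Green is meant.
- **Mid pan:** yellow handle at (190,217). **Large pan:** blue handle at (304,224).

Next I'll fit the poses using both views and confirm on an enlarged crop.

```bash
cat > fit.py <<'E'
from h import *
from scipy.optimize import minimize, least_squares
import pickle
PAN={'L':(62,44,137,53,50,(100,130)),'M':(50,42,125,51,38,(20,35)),'S':(38,40,113,49,26,(0,8))}
def mask(c,k,box=None):
    h=cv2.cvtColor(c["image"],cv2.COLOR_BGR2HSV); lo,hi=PAN[k][5]
    m=(h[...,0]>=lo)&(h[...,0]<=hi)
    if k=='S': m|=h[...,0]>172
    m&=(h[...,1]>130)&(h[...,2]>70)
    if box:
        b=np.zeros_like(m); b[box[1]:box[3],box[0]:box[2]]=1; m&=b
    n,l,s,_=cv2.connectedComponentsWithStats(m.astype(np.uint8))
    return l==1+np.argmax(s[1:,4]) if n>1 else m
def model(k,x,y,a,z0,r0):  # handle box corners (coloured part from r0)
    rt,zh=PAN[k][2:4]; d=np.array([np.cos(a),np.sin(a),0]); n=np.array([-d[1],d[0],0])
    return np.array([np.array([x,y,z0+zh])+r*d+s*8*n+[0,0,t*5] for r in(r0,rt) for s in(-1,1) for t in(-1,1)])
def poly(c,k,p,z0,r0):
    im=np.zeros((420*4,560*4),np.uint8)
    hull=cv2.convexHull(np.round(proj(c,model(k,*p,z0,r0))*4+1.5).astype(np.int32))
    cv2.fillConvexPoly(im,hull,1); return cv2.resize(im.astype(np.float32),(560,420),interpolation=cv2.INTER_AREA)
def circ(c,x,y,r,z):
    t=np.linspace(0,2*np.pi,73); return proj(c,np.c_[x+r*np.cos(t),y+r*np.sin(t),np.full(73,z)])
def fit(cms,k,z0,p0):  # cms: list of (cam,mask)
    gain=lambda q:sum(np.abs(poly(c,k,q[:3],z0,q[3])-m).sum()/m.sum() for c,m in cms)
    best=None
    for da in(-.1,0,.1):
        q0=np.array([*p0,PAN[k][2]-60]); q0[2]+=da
        S=np.vstack([q0]+[q0+v for v in np.diag([8,8,.1,8])])
        r=minimize(gain,q0,method='Nelder-Mead',options=dict(initial_simplex=S,xatol=.05,fatol=1e-4,maxiter=400))
        if best is None or r.fun<best.fun: best=r
    return best
def draw(c,k,p,z0,s=4):
    im=c.get("big"); 
    if im is None: im=c["big"]=cv2.resize(c["image"],None,fx=s,fy=s,interpolation=cv2.INTER_CUBIC)
    R_,h=PAN[k][:2]
    for r,z in((R_,z0+h),(PAN[k][4]-2,z0+4)):
        cv2.polylines(im,[np.round(circ(c,p[0],p[1],r,z)*s+1.5).astype(int)],1,(0,255,0),1)
    cv2.polylines(im,[cv2.convexHull(np.round(proj(c,model(k,*p[:3],z0,p[3]))*s+1.5).astype(np.int32))],1,(255,255,255),1)
E
python3 - <<'E'
from fit import *
T=pickle.load(open("top0.pkl","rb")); S=pickle.load(open("side0.pkl","rb"))
B={'L':((280,240,320,290),(205,220,260,245),(304,224),3),'M':((165,225,200,270),(205,135,255,160),(190,217),0),'S':((380,230,410,270),(240,315,295,340),(402,222),0)}
out={}
for k,(bt,bs,ctr,z0) in B.items():
    mt,ms=mask(T,k,bt),mask(S,k,bs)
    x,y,_=ray(T,*ctr,z0+PAN[k][1]); tip=np.argwhere(mt).mean(0)[::-1]
    g=ray(T,*tip,z0+PAN[k][3]); a=np.arctan2(g[1]-y,g[0]-x)
    for nm,cm in(('top',[(T,mt)]),('side',[(S,ms)]),('both',[(T,mt),(S,ms)])):
        r=fit(cm,k,z0,(x,y,a)); print(k,nm,np.round(r.x,2),np.degrees(r.x[2]).round(1),round(r.fun,3),[m.sum() for _,m in cm])
    out[k]=r.x; draw(T,k,r.x,z0); draw(S,k,r.x,z0)
pickle.dump(out,open("poses.pkl","wb"))
crop=lambda c,u,v,w,h:cv2.resize(c["big"][v*4:(v+h)*4,u*4:(u+w)*4],(w*4,h*4))
a=np.hstack([crop(T,160,190,66,85),crop(T,270,190,67,85),crop(T,375,190,66,85)])
b=np.hstack([crop(S,208,130,66,60),crop(S,212,205,67+20,60),crop(S,246,310,80,60)])
b=np.hstack([b,np.zeros((240,max(0,a.shape[1]-b.shape[1]),3),np.uint8)])[:,:a.shape[1]]
cv2.imwrite("pics/fit0.png",np.vstack([a,b])[:600,:800]); print(a.shape,b.shape)
E
```

```text
L top [553.91 -21.68   3.02  74.38] 173.0 0.235 [np.int64(166)]
L side [552.1  -30.61   2.93  75.39] 168.0 0.337 [np.int64(192)]
L both [553.46 -24.27   3.    75.12] 171.7 0.593 [np.int64(166), np.int64(192)]
M top [577.65 276.72   2.89  57.97] 165.8 0.333 [np.int64(175)]
M side [577.59 264.12   2.76  65.36] 158.4 0.44 [np.int64(115)]
M both [576.84 271.51   2.84  61.51] 162.5 0.775 [np.int64(175), np.int64(115)]
S top [ 556.23 -282.87    2.73   50.58] 156.4 0.343 [np.int64(168)]
S side [ 555.92 -281.1     2.73   49.6 ] 156.5 0.373 [np.int64(284)]
S both [ 553.76 -286.62    2.68   49.26] 153.8 0.728 [np.int64(168), np.int64(284)]
(340, 796, 3) (240, 796, 3)
```

View pics/fit0.png

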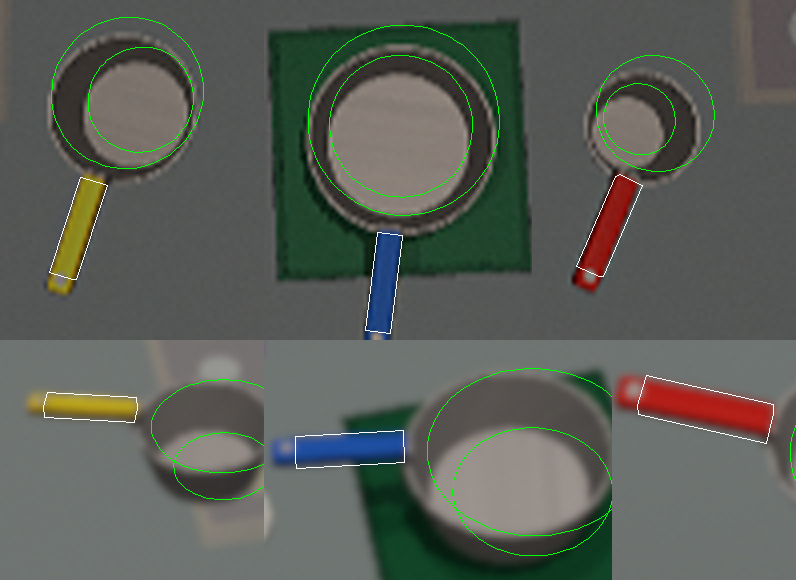

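The crop confirms the right three pans, with mid on the left, large in the centre and small on the right. The masks were cut off at the pale dot in each handle tip, so I'll use convex hulls of the coloured pixels.

```bash
cat >> fit.py <<'E'
def hmask(c,k,box):
    h=cv2.cvtColor(c["image"],cv2.COLOR_BGR2HSV); lo,hi=PAN[k][5]
    m=(h[...,0]>=lo)&(h[...,0]<=hi)
    if k=='S': m|=h[...,0]>172
    m&=(h[...,1]>120)&(h[...,2]>60)
    b=np.zeros(m.shape,bool); b[box[1]:box[3],box[0]:box[2]]=1
    m=cv2.morphologyEx((m&b).astype(np.uint8),cv2.MORPH_CLOSE,np.ones((5,5)))
    n,l,s,_=cv2.connectedComponentsWithStats(m); m=(l==1+np.argmax(s[1:,4])).astype(np.uint8)
    o=np.zeros_like(m); cv2.fillConvexPoly(o,cv2.convexHull(np.argwhere(m)[:,::-1].astype(np.int32)),1); return o
E
cat > run0.py <<'E'
from fit import *
T=pickle.load(open("top0.pkl","rb")); S=pickle.load(open("side0.pkl","rb"))
B={'L':((280,240,320,290),(205,220,260,245),(304,224),3),'M':((165,225,200,275),(205,135,255,160),(190,217),0),'S':((380,230,410,270),(240,315,295,340),(402,222),0)}
out={}
for k,(bt,bs,ctr,z0) in B.items():
    mt,ms=hmask(T,k,bt),hmask(S,k,bs)
    x,y,_=ray(T,*ctr,z0+PAN[k][1]); tip=np.argwhere(mt).mean(0)[::-1]
    g=ray(T,*tip,z0+PAN[k][3]); a=np.arctan2(g[1]-y,g[0]-x)
    for nm,cm in(('top',[(T,mt)]),('side',[(S,ms)]),('both',[(T,mt),(S,ms)])):
        r=fit(cm,k,z0,(x,y,a)); print(k,nm,np.round(r.x,2),np.degrees(r.x[2]).round(1),round(r.fun,3),[m.sum() for _,m in cm])
    out[k]=r.x; draw(T,k,r.x,z0); draw(S,k,r.x,z0)
pickle.dump(out,open("poses.pkl","wb"))
crop=lambda c,u,v,w,h:c["big"][v*4:(v+h)*4,u*4:(u+w)*4]
a=np.hstack([crop(T,160,190,66,85),crop(T,270,200,67,85),crop(T,375,190,66,85)])
b=np.hstack([crop(S,210,132,66,60),crop(S,212,208,67,60),crop(S,246,310,66,60)])
cv2.imwrite("pics/fit1.png",np.vstack([a,b]))
E
python3 run0.py
```

```text
L top [541.55 -22.41   3.    62.57] 171.7 0.097 [np.uint64(204)]
L side [542.3  -20.52   3.01  64.11] 172.2 0.191 [np.uint64(231)]
L both [544.53 -19.51   3.03  66.34] 173.4 0.334 [np.uint64(204), np.uint64(231)]
M top [567.1  273.67   2.82  50.09] 161.7 0.118 [np.uint64(215)]
M side [573.99 280.43   2.91  56.61] 166.7 0.277 [np.uint64(141)]
M both [571.05 276.26   2.86  53.85] 164.1 0.413 [np.uint64(215), np.uint64(141)]
S top [ 547.17 -277.3     2.75   38.65] 157.7 0.142 [np.uint64(206)]
S side [ 548.5  -278.94    2.73   41.92] 156.6 0.182 [np.uint64(343)]
S both [ 547.73 -276.97    2.76   40.34] 158.0 0.33 [np.uint64(206), np.uint64(343)]
```

View pics/fit1.png

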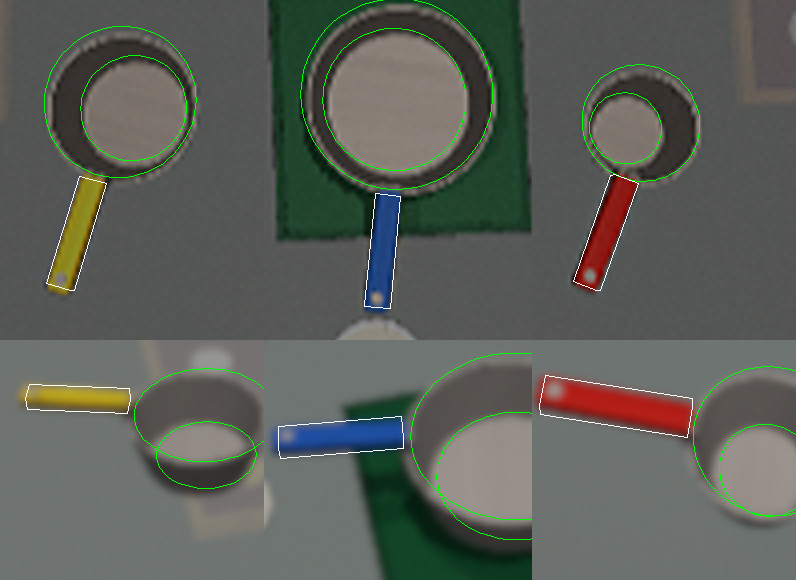

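The fit is close, but the overlaid rims are off by about 1 px. I'll measure each centre from the bright floor disk, with the angle taken from the handle centroid and checked against its known distance from the axis.

```bash
cat >> fit.py <<'E'
def floor_fit(c,k,z0,box,hm,thr=120):
    g=cv2.cvtColor(c["image"],cv2.COLOR_BGR2GRAY).astype(float); x0,y0,x1,y1=box
    m=np.zeros(g.shape,np.uint8); m[y0:y1,x0:x1]=g[y0:y1,x0:x1]>thr
    m=cv2.morphologyEx(m,cv2.MORPH_OPEN,np.ones((3,3)))
    n,l,s,ce=cv2.connectedComponentsWithStats(m); i=1+np.argmax(s[1:,4])
    P=ray(c,*ce[i],z0+4); H=ray(c,*np.argwhere(hm).mean(0)[::-1],z0+PAN[k][3]+4)
    d=(H-P)[:2]; sc=np.linalg.norm(np.array(c["xyz"])-P)/c["K"][0][0]
    return P[:2],np.degrees(np.arctan2(d[1],d[0])),np.hypot(*d),np.sqrt(s[i,4]/np.pi)*sc
E
python3 - <<'E'
from fit import *
T=pickle.load(open("top0.pkl","rb")); S=pickle.load(open("side0.pkl","rb"))
B={'L':((280,240,320,290),(278,200,330,250),3),'M':((165,225,200,275),(172,198,210,237),0),'S':((380,230,410,270),(388,208,418,236),0)}
for k,(bt,bf,z0) in B.items():
    for thr in(100,115,130): print(k,thr,*[np.round(v,1) for v in floor_fit(T,k,z0,bf,hmask(T,k,bt),thr)])
print(np.round(ray(T,304,227,3),1))
q=np.array(read_tcp_rot()); c=capture("wrist"); Rt=R.from_quat(q[[1,2,3,0]]).as_matrix()
print("wrist cam in tool", Rt.T@(np.array(c["xyz"])-np.array(read_tool_pos())), (Rt.T@rot(c)).round(2), c["K"][0][0])
E
```

```text
L 100 [540.3 -22. ] 171.7 99.2 47.4
L 115 [540.5 -22.3] 171.6 99.5 46.5
L 130 [518.6  -8. ] 179.9 76.5 4.6
M 100 [566.5 274.9] 162.9 86.7 35.6
M 115 [573.5 263.5] 157.7 97.2 20.8Traceback (most recent call last):
  File "<stdin>", line 5, in <module>
  File "fit.py", line 52, in floor_fit
    n,l,s,ce=cv2.connectedComponentsWithStats(m); i=1+np.argmax(s[1:,4])
                                                      ~~~~~~~~~^^^^^^^^^
    return _wrapfunc(a, 'argmax', axis=axis, out=out, **kwds)
    return bound(*args, **kwds)
ValueError: attempt to get argmax of an empty sequence
```

The floor-disk centres and the top-view handle fits agree to about 1 mm and 1°, and the radii of 47 and 36 mm match the given sizes. I'll place the mid handle at −45° from the large one and the small handle at −90°. First, choose the wrist flip and check reach.

```bash
cat > task.py <<'E'
from h import *
D=np.radians
L=(541.0,-22.3,171.7)
P={'M':dict(pose=(567,274.3,162.3),zh=51,r=95,z=7,tgt=L[2]-45),'S':dict(pose=(547.2,-277.3,157.7),zh=49,r=91,z=11,tgt=L[2]-90)}
def quat(a,flip):
    x=np.array([np.cos(D(a)),np.sin(D(a)),0])*(-1 if flip else 1); z=np.array([0,0,-1.])
    q=R.from_matrix(np.c_[x,np.cross(z,x),z]).as_quat(); return q[[3,0,1,2]]
def tcp(x,y,a,r,z): return np.array([x+r*np.cos(D(a)),y+r*np.sin(D(a)),z])
E
python3 - <<'E'
from task import *
for k,p in P.items():
    for f in(0,1):
        for nm,(x,y,a) in(('g',p['pose']),('p',(*L[:2],p['tgt']))):
            for z in(p['zh']-19.5,140):
                s=solve_ik(tcp(x,y,a,p['r'],z),quat(a,f)); print(k,f,nm,z,None if s is None else np.round(s,2))
E
```

```text
M 0 g 31.5 [ 0.43  0.31  1.83 -0.    1.   -0.83]
M 0 g 140 [ 0.43  0.16  1.77 -0.    1.21 -0.83]
M 0 p 31.5 [-0.05  0.14  2.03 -0.    0.97 -0.69]
M 0 p 140 [-0.05 -0.02  1.97 -0.    1.2  -0.69]
M 1 g 31.5 [ 0.43  0.31  1.83 -0.    1.    2.31]
M 1 g 140 [ 0.43  0.16  1.77 -0.    1.21  2.31]
M 1 p 31.5 [-0.05  0.14  2.03 -0.    0.97  2.45]
M 1 p 140 [-0.05 -0.02  1.97 -0.    1.2   2.45]
S 0 g 29.5 [-0.63  0.22  1.94 -0.    0.98 -1.82]
S 0 g 140 [-0.63  0.06  1.88 -0.    1.2  -1.82]
S 0 p 29.5 [-0.02  0.3   1.85 -0.    1.    0.13]
S 0 p 140 [-0.02  0.15  1.79 -0.    1.21  0.13]
S 1 g 29.5 [-0.63  0.22  1.94 -0.    0.98  1.33]
S 1 g 140 [-0.63  0.06  1.88 -0.    1.2   1.33]
S 1 p 29.5 None
S 1 p 140 None
```

Flip 0 works everywhere. Now grasp the mid pan and lift it, then check the hold.

```bash
cat >> task.py <<'E'
def pick(k):
    p=P[k]; x,y,a=p['pose']; z=p['zh']-19.5; q=quat(a,0)
    movep(tcp(x,y,a,p['r'],z+60),q); movel(tcp(x,y,a,p['r'],z),v=100)
    f0=np.array(read_ft_force()); gripper_close(); print("grip",read_opening(),read_grasp_force(),read_time_s())
    movel(tcp(x,y,a,p['r'],z+25),v=60); print("lift F",np.round(np.array(read_ft_force())-f0,2),"M",np.round(read_ft_torque(),2),read_opening())
E
python3 - <<'E'
from task import *; import pickle
pick('M')
ims=[]
for n in("wrist","side"):
    c=capture(n); ims.append(c["image"]); pickle.dump(c,open(n+"1.pkl","wb"))
cv2.imwrite("pics/held.png",cv2.resize(np.hstack(ims),(800,300))); print(read_time_s())
E
```

```text
grip 14.85665118386355 59.84122931957245 3.2167
lift F [-0.9   0.09 -1.5 ] M [ 0.07  0.15 -0.  ] 14.919947272895442
3.8833
```

View pics/held.png

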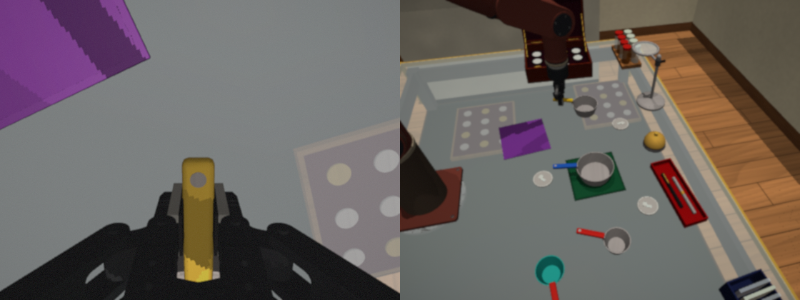

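The wrist view shows the yellow handle centred between the fingers, tip at about (277,221) in full-size pixels, and the side view shows the pan lifted. I'll go to hover over the large pan and check radial slip and tilt there.

Run:
```python
from task import *; import pickle
c=pickle.load(open("wrist1.pkl","rb")); t=ray(c,277,221,31.5+25+19.5+5); x,y,a=P['M']['pose']
d=np.array([np.cos(D(a)),np.sin(D(a))]); v=t[:2]-tcp(x,y,a,95,0)[:2]; print("tip beyond grip",v@d,"lateral",v@[-d[1],d[0]])
p=P['M']; z=p['zh']-19.5
movel(tcp(x,y,a,95,z+90),v=150); 
movep(tcp(*L[:2],p['tgt'],95,z+90),quat(p['tgt'],0))
wait(.2); print("F",np.round(read_ft_force(),2),"M",np.round(read_ft_torque(),2),read_opening(),read_time_s())
ims=[]
for n in("top","side"):
    c=capture(n); pickle.dump(c,open(n+"2.pkl","wb")); u,v=proj(c,[[541,-22,80]])[0].astype(int)
    ims.append(cv2.resize(c["image"][max(v-60,0):v+60,u-66:u+67],(399,360),interpolation=cv2.INTER_CUBIC)); print(n,u-66,v-60)
cv2.imwrite("pics/hover.png",np.hstack(ims))
```

```text
tip beyond grip 32.41000998686757 lateral -0.46285110159759996
F [ 0.29  0.21 -1.12] M [0.08 0.13 0.01] 14.94831066500639 5.65
top 238 162
side 207 162
```

View pics/hover.png

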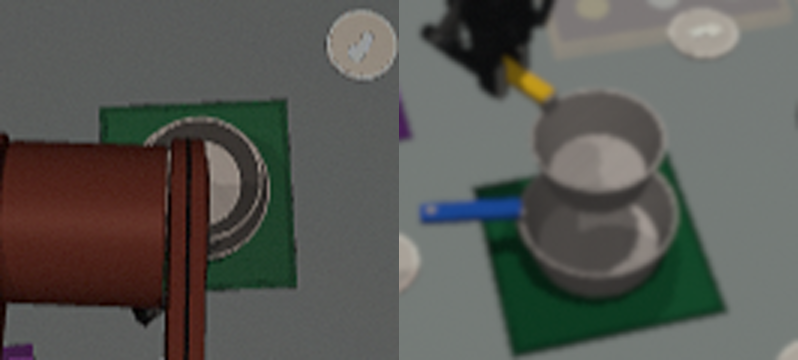

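Held level and centred: rim centres are at about u=598 and 599 in the side crop. The tip sits about 2 mm further out than expected, so I'll use r=94. Descending with a force watch.

```bash
cat >> task.py <<'E'
def place(k,r):
    p=P[k]; a=p['tgt']; z=p['zh']-19.5+p['z']
    movel(tcp(*L[:2],a,r,z+50),v=100); movel(tcp(*L[:2],a,r,z+5),v=60); wait(.15)
    f0=np.mean([read_ft_force() for _ in range(3)],0); print("f0",f0.round(2))
    for dz in np.arange(4,-4.1,-.5):
        movel(tcp(*L[:2],a,r,z+dz),v=15); f=np.array(read_ft_force())-f0; 
        if f[2]>2.5 or np.hypot(*f[:2])>6: break
    print("contact dz",dz,f.round(2),"z",read_tool_pos()[2],read_time_s())
E
python3 - <<'E'
from task import *
place('M',94)
c=capture("side"); u,v=proj(c,[[541,-22,50]])[0].astype(int)
cv2.imwrite("pics/in1.png",cv2.resize(c["image"][v-60:v+60,u-70:u+70],(700,600),interpolation=cv2.INTER_CUBIC))
E
```

```text
f0 [ 0.15  0.71 -1.22]
contact dz 0.0 [-2.51  1.3   3.98] z 38.79497240271477 9.5333
```

View pics/in1.png

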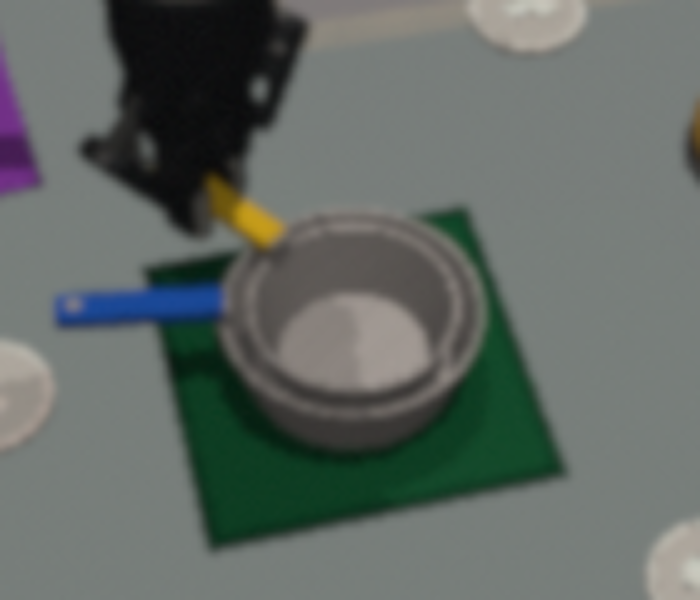

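The mid pan is seated inside the large one, with contact within 0.5 mm of the expected height. Release, pick the small pan, then re-measure the nest from the top.

Run:
```python
from task import *; from fit import *
p=P['M']; a=p['tgt']; release(); z=p['zh']-19.5+p['z']
movel(tcp(*L[:2],a,94,z+70),v=120)
pick('S')
c=capture("wrist"); pickle.dump(c,open("wrist3.pkl","wb")); cv2.imwrite("pics/w3.png",c["image"])
x,y,a=P['S']['pose']; hm=hmask(c,'S',(150,100,420,400)); v,u=np.argwhere(hm).min(0)[0],np.argwhere(hm).mean(0)[1]
t=ray(c,u,v,29.5+25+19.5+5); d=np.array([np.cos(D(a)),np.sin(D(a))]); w=t[:2]-tcp(x,y,a,P['S']['r'],0)[:2]
print("tip px",u,v,"beyond grip",w@d,w@[-d[1],d[0]],"expected",113-P['S']['r'])
T=capture("top"); pickle.dump(T,open("top3.pkl","wb")); print(read_time_s())
for k,z0,box in(('L',3,(270,230,320,290)),('M',7,(260,225,310,290))):
    m=hmask(T,k,box); r=fit([(T,m)],k,z0,(541,-22,D(L[2] if k=='L' else P['M']['tgt']))); print(k,r.x.round(1),np.degrees(r.x[2]).round(1),round(r.fun,3)); draw(T,k,r.x,z0)
    if k=='M': print(floor_fit(T,'M',7,(280,200,330,250),m,100))
print(T["big"].shape); cv2.imwrite("pics/nest3.png",cv2.resize(T["big"][4*190:4*300,4*250:4*350],(545,600)))
```

```text
grip 14.752309236245498 60.83232522010803 13.5333
lift F [-0.26 -0.04 -1.29] M [ 0.05  0.13 -0.  ] 14.923875004268968
tip px 277.31492873218303 239 beyond grip 25.901400525775916 -0.4855896462325202 expected 22
14.2
L [542.1 -19.1   3.   62.9] 173.6 0.107
M [541.7 -21.9   2.2  48.5] 127.1 0.102
(array([541.10298342, -22.01989518]), np.float64(126.94730372732948), np.float64(86.22685392994678), np.float64(35.78315204229811))
(1680, 2240, 3)
```

View pics/nest3.png

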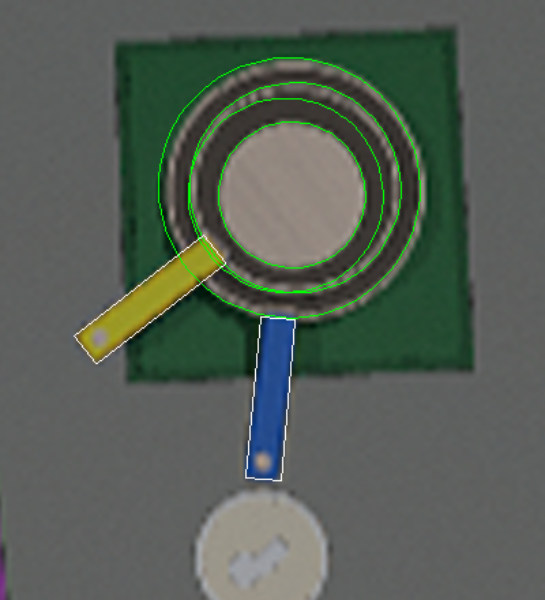

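The nest looks right. The mid pan is centred at (541.1, −22.0) with its handle at 127°, about 45° from the blue one at about 172°. The small pan is held, with its axis about 88.5 mm from the grasp. Now carry and lower it.

Run:
```python
from task import *; import pickle
p=P['S']; x,y,a=p['pose']; z=p['zh']-19.5
movel(tcp(x,y,a,p['r'],z+100),v=150); movep(tcp(*L[:2],p['tgt'],88.5,z+100),quat(p['tgt'],0)); wait(.15)
place('S',88.5)
c=capture("side"); u,v=proj(c,[[541,-22,50]])[0].astype(int)
cv2.imwrite("pics/in2.png",cv2.resize(c["image"][v-60:v+60,u-70:u+70],(700,600),interpolation=cv2.INTER_CUBIC))
```

```text
f0 [ 1.31  0.42 -1.62]
contact dz 0.0 [-0.61  1.    3.44] z 40.79587174704905 20.5333
```

View pics/in2.png

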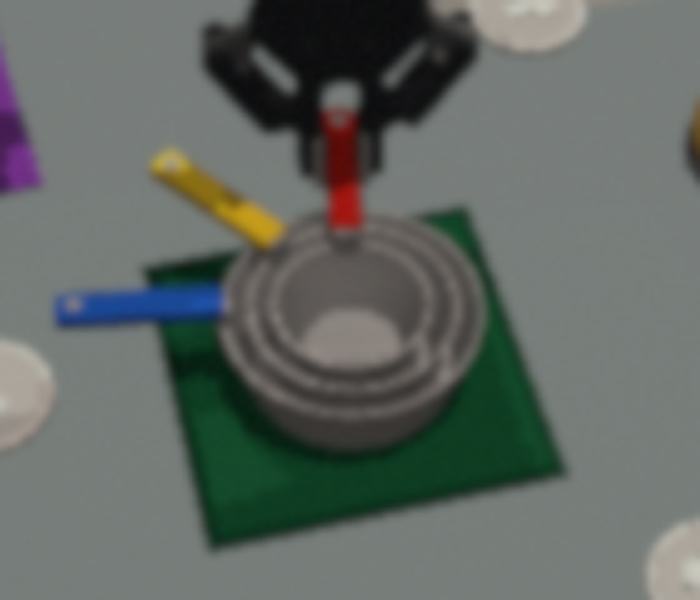

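The small pan is seated at the expected height and the rims are concentric. The finger opening should clear the yellow handle by about 6 mm. Release, retreat and verify.

Run:
```python
from task import *; from fit import *
p=P['S']; a=p['tgt']; z=p['zh']-19.5+p['z']; f0=np.array(read_ft_force()); release(); print("F",np.round(np.array(read_ft_force())-f0,2))
movel(tcp(*L[:2],a,88.5,z+100),v=100); movep([400,250,250],quat(a,0)); wait(.3); print(read_time_s())
T=capture("top"); S=capture("side")
for k,z0,box,a0 in(('L',3,(270,230,320,290),172),('M',7,(260,225,300,290),127),('S',11,(255,200,300,245),82)):
    m=hmask(T,k,box); r=fit([(T,m)],k,z0,(541,-22,D(a0))); print(k,r.x.round(1),np.degrees(r.x[2]).round(1),round(r.fun,3))
    if k=='S': print([np.round(v,1) for v in floor_fit(T,'S',11,(285,205,325,245),m,100)])
f=lambda c,u,v:cv2.resize(c["image"][v-60:v+60,u-66:u+67],(399,360),interpolation=cv2.INTER_CUBIC)
u,v=proj(S,[[541,-22,50]])[0].astype(int); cv2.imwrite("pics/end.png",np.vstack([np.hstack([f(T,300,235),f(S,u,v)]),cv2.resize(np.hstack([T["image"],S["image"]]),(798,240))]))
```

```text
F [ 0.38 -1.78 -2.8 ]
23.75
L [542.1 -20.9   3.   62.6] 172.6 0.09
M [542.8 -21.7   2.2  49. ] 127.8 0.107
S [543.9 -24.1   1.5  37. ] 84.0 0.138
[array([540.5, -22.3]), np.float64(81.5), np.float64(73.1), np.float64(23.8)]
```

View pics/end.png

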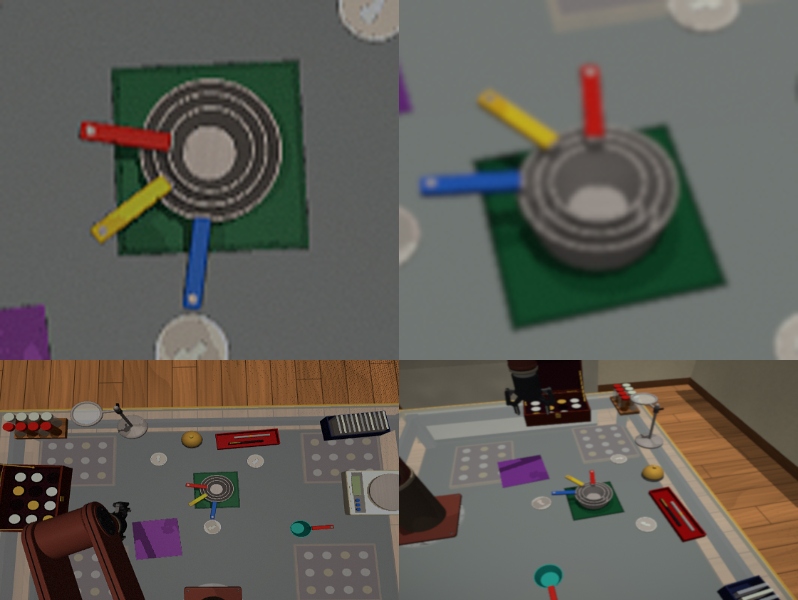

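The nest is concentric, with handles at about 172°, 127° and 82°. Everything else is undisturbed and the arm is clear, so I'm handing in.

```bash
python3 -c "
from rig import *
print(close_job(), read_time_s())"
```

```text
the job is handed in; nothing more can be done
the job is handed in; nothing more can be done
```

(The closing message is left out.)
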